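# Set out a colony-counting row between the plates and the tube rack

### The job

Set out the colony-counting row on the bench between the stack of agar plates and the empty green tube rack: stand the beaker midway between the two, the tally counter midway between the plates and the beaker, and one of the two specimen jars from the front edge midway between the beaker and the rack, with the other jar squarely on top of it, so that plates, counter, beaker, jars and rack make one straight row with their centres evenly spaced. Everything stands upright; leave the small brown bottle and the metal cap where they are.

Things in the scene. Friction and masses are not known exactly. Their poses are not given: they have to be found in the camera images.
- plates: Fixed stack of three round agar plates, straw-coloured with a red one in the middle, 92 mm across, 44 mm high. One end of the row; it stands on the robot's left or right side, the rack on the other. Origin at the centre of its underside, z up. Its yaw has no visible meaning.
- rack: Fixed green tube rack of bars, empty (a like one full of tubes at the back is not meant), 56 x 138 mm and 55 mm high (long side along its y). The other end of the row; its centre is 440 mm from the plates' centre, across the bench. It may stand a little askew to the row. Origin at the centre of its underside, z up. 
- beaker: Loose clear glass beaker, round, 54 mm outside diameter (58 mm over the rim's pouring lip), 70 mm high, open at the top, about 60 g. Grasp across the outside of the wall. Origin at the centre of its underside, z up. 
- counter: Loose hand tally counter: an upright round drum, 44 mm in diameter and 24 mm wide between its flat faces (drum axis along its x, 26 mm up), on a black foot plate 40 mm (x) by 50 mm (y) and 4 mm thick; a thin lever lies over the top; 54 mm high over all, about 90 g. Grasp across the two flat faces, along its x. Origin at the centre of its underside, z up. 
- jar_a: Loose specimen jar near the front edge (jars far to the right are not meant) with a red screw lid; body 47 mm in diameter and 50 mm high, lid 52 mm in diameter from 50 to 62 mm height, flat on top; total height 62 mm, about 35 g. Same as jar_b; either may be the lower one of the pair. Origin at the centre of its underside, z up. 
- jar_b: The other specimen jar, same shape, size and lid as jar_a. Origin at the centre of its underside, z up. 
- oil_bottle: Bystander: small loose brown dropper bottle with a black cap, 33 mm in diameter, 66 mm high. To be left standing where it is. Origin at the centre of its underside, z up. 
- snuffer_cap: Bystander: loose plain light-grey metal cap, 35 mm in diameter, 26 mm high. To be left where it is. Origin at the centre of its underside, z up. 
There are look-alikes about, which are no part of the job. Leave any purple look-alike of the beaker alone. What is shaped like the jar_a but blue is not meant.

How it is judged:
At the end, for the whole second after the job is handed in: On the 440 mm line from plates to rack: counter at 1/4, beaker at 1/2, lower jar at 3/4, centres within 15 mm along and across, standing on the bench; the other jar on that jar's lid, centres within 12 mm; all four upright (0.1 rad) and at rest (((x of rack in the frame of plates above 0 m and x of beaker in the frame of plates between 0.205 and 0.235 m and y of beaker in the frame of plates between -0.015 and 0.015 m and x of counter in the frame of plates between 0.095 and 0.125 m and y of counter in the frame of plates between -0.015 and 0.015 m and ((x of jar_a in the frame of plates between 0.315 and 0.345 m and y of jar_a in the frame of plates between -0.015 and 0.015 m and height (world z) of jar_a between -0.004 and 0.006 m and height (world z) of jar_b between 0.057 and 0.067 m and horizontal distance between jar_b and jar_a below 0.012 m) or (x of jar_b in the frame of plates between 0.315 and 0.345 m and y of jar_b in the frame of plates between -0.015 and 0.015 m and height (world z) of jar_b between -0.004 and 0.006 m and height (world z) of jar_a between 0.057 and 0.067 m and horizontal distance between jar_a and jar_b below 0.012 m))) or (x of rack in the frame of plates below 0 m and x of beaker in the frame of plates between -0.235 and -0.205 m and y of beaker in the frame of plates between -0.015 and 0.015 m and x of counter in the frame of plates between -0.125 and -0.095 m and y of counter in the frame of plates between -0.015 and 0.015 m and ((x of jar_a in the frame of plates between -0.345 and -0.315 m and y of jar_a in the frame of plates between -0.015 and 0.015 m and height (world z) of jar_a between -0.004 and 0.006 m and height (world z) of jar_b between 0.057 and 0.067 m and horizontal distance between jar_b and jar_a below 0.012 m) or (x of jar_b in the frame of plates between -0.345 and -0.315 m and y of jar_b in the frame of plates between -0.015 and 0.015 m and height (world z) of jar_b between -0.004 and 0.006 m and height (world z) of jar_a between 0.057 and 0.067 m and horizontal distance between jar_a and jar_b below 0.012 m)))) and height (world z) of beaker between -0.004 and 0.006 m and height (world z) of counter between -0.004 and 0.006 m and angle between each of beaker, counter, jar_a, jar_b's own z axis and vertical below 0.1 rad and linear speed of each of beaker, counter, jar_a, jar_b below 0.02 m/s); the robot touches nothing.
It fails at once if the small brown bottle is shifted by more than 20 mm or tipped (distance of oil_bottle from where it was at the start of the episode above 0.02 m or angle between oil_bottle's own z axis and vertical above 0.5 rad).
It fails at once if the metal cap is shifted by more than 20 mm or tipped (distance of snuffer_cap from where it was at the start of the episode above 0.02 m or angle between snuffer_cap's own z axis and vertical above 0.5 rad).
It also fails if it takes over 112 s, if anything falls off the work surface, if the arm or the gripper's body presses on something with over 40 N, if the wrist force passes 120 N, or if a joint passes its speed limit or range.

### The arm

A 6-joint arm with a two-finger parallel gripper is mounted at the origin on a cart in front of the work surface, level with it; the furniture and walls round the work are solid. World frame = base frame: x ahead of the robot, y to its left, z up, the work surface at z = 0. Lengths are in m, angles in rad, forces in N, time in s.
With the tool pointing down it reaches from about 0.375 to 0.975 m from the base axis. Payload 3.8 kg.
Tool frame: the origin (TCP) lies midway between the tips of the shut fingers; the grasp point (between the pads) lies 19 mm behind it; z points along the fingers, y is the line along which they close (so a half turn about z gives the same grasp; the last joint's range is limited). The gripper opens to 85 mm and grips with 20 to 120 N. Pads are 22 mm wide; open, the fingers measure 114 mm over their backs; the gripper's body (76 mm by 85 mm) begins 54 mm behind the grasp point. The pads swing forward as they close: fully open they stand 13 mm farther back than shut.
Start: joints at [-1.304, 0.264, 1.604, -0, 1.274, -0.037], TCP at [0.202, -0.644, 0.231] pointing down, gripper open.
Joint ranges: [-2.63, 2.63], [-0.94, 2.18], [0.31, 2.57], [-1.31, 4.45], [0, 2.66], [-2.55, 2.55]. Speed limits (rad/s): [2.57, 2.57, 3.14, 3.14, 3.14, 3.14].

### API

Orientations are given as a rotation vector (axis times angle).
In Python, from workcell import bot, read_camera, camera_info, ticket gives the robot as it stands.
- The arm moves only by the tool servo_tool, never from a script. Its argument "targets" is a list of rows, each an object of numbers: "hand": the closure, from -1 (fully open) to 1 (shut); "x", "y", "z": the shift along the tool's x, y, z as a fraction of full scale; "roll": the turn about the tool's z as a fraction of full scale. In form: [{"hand": .., "x": .., "y": .., "z": .., "roll": ..}, ...]. A call has 1 to 10 rows; each row is the pose to reach, as a shift and turn from the pose commanded when the call began, along the tool's axes at that moment, turning the shorter way round; what a row does not reach only later rows make up. Full scale, the value 1, is 50 cm for a shift and 180 degrees for a turn. A row lasts 1/12 s, in which the tool goes at most 41.7 mm and 7.16 degrees, less where a joint would pass 70% of its speed; a pose out of reach is approached as far as the arm can. A call with a number of a shift or a turn outside -1 to 1 is refused whole. A call with a gripper value outside its range is refused whole. The fingers move at their own pace and stop on an object; "grip_force" is the grip in N (left out, the last holds). Time passes only in rows, so rows that repeat a pose let the fingers close. It gives the time, the measured TCP pose, the force, the opening and the grip force at its end, in the units of the state.
- bot.read_state(): the state, without advancing time (a new reading comes with each control period).
- read_camera(name): name is "scene" or "top"; returns the picture (384x512x3 uint8, red, green, blue); there is no depth.
- camera_info(name): a dict with "fx", "fy", "cx", "cy" (pixels), "k1" (the pictures are not rectified: a ray, as slopes to the right and down, at radius r is drawn at 1 + k1 r^2 times it, then the intrinsics apply), "eye" and "orientation" of the camera in the world. Camera axes: x right, y down, z forward; pixel columns grow to the right and rows downward; lengths in m; the calibration is good to about 2 mm. A picture is of the moment at which its call begins. camera_info takes no time and is no camera call.
- ticket.finish_job(): hands the job in; it is judged then, once.
The state is a dict: "time": time; "q": joint angles; "joint_vel": joint speeds; "joint_torque": joint torques, N m; "tool_pos": TCP position; "tcp_rot": TCP orientation; "wrist_force": force on the tool from outside, world axes, zero at the start; "torque": the same for the moment, N m; "width": opening from 0.0 (shut) to 1.0 (fully open); "grip_force": force on a finger pad.
Only numpy, scipy, OpenCV 4.12 (cv2) and the standard library are available. Lean on these libraries where they do the work, as an engineer would, in place of code of your own. Each camera call takes 0.05 s, during which the arm holds its last target. There are 200 camera calls.

## Working session

There is one attempt and no reset: what is moved stays moved. The work goes in short steps, Python scripts to look and compute and a tool call to move; the robot and the scene stay as the last step left them, time stands still between calls to the robot, and variables do not carry over. Pictures are saved under pics/ and viewed, at most 14 in all, crops included, and the job is handed in when it is done.

Besides the shell and the picture viewer there is one more tool, called after "Emit:" as name(argument=value, ...), one argument or row to a line, values as JSON. servo_tool: Moves the arm, as the interface text tells. Its arguments: {"type":"object","properties":{"targets":{"type":"array"},"grip_force":{"type":"number"}},"required":["targets"]}

```bash
mkdir -p pics; ls
python3 - <<'E'
from workcell import bot, read_camera, camera_info
import cv2
for n in ("scene","top"):
    im=read_camera(n); cv2.imwrite(f"pics/{n}0.png",cv2.resize(im[:,:,::-1],(800,600),interpolation=cv2.INTER_CUBIC)); cv2.imwrite(f"raw_{n}.png",im[:,:,::-1])
    print(n,camera_info(n))
print(bot.read_state())
E
```

```text
pics
scene {'fx': 459.33380006187247, 'fy': 459.33380006187247, 'cx': 258.8471522835562, 'cy': 189.9655684867947, 'k1': -0.04124225380378963, 'eye': array([0.05100767, 0.54904094, 0.85266765]), 'orientation': array([-0.59232541,  2.63687574, -1.18551095])}
top {'fx': 399.9957756889285, 'fy': 399.9957756889285, 'cx': 258.405562450473, 'cy': 188.8018864127761, 'k1': -0.14519423582976054, 'eye': array([ 0.32802971, -0.28544002,  1.00809636]), 'orientation': array([-2.17954009,  2.15148072, -0.13649192])}
{'time': 0.1, 'q': array([-1.30388358e+00,  2.64685485e-01,  1.60527487e+00, -1.89733208e-05,
        1.27369493e+00, -3.68989206e-02]), 'joint_vel': array([ 3.17147401e-04, -1.46494367e-03, -3.99471940e-03, -2.61164998e-05,
       -6.93872158e-04, -1.59967495e-04]), 'joint_torque': array([ 4.50251555e-04, -5.16704679e+01, -3.68589306e+01, -5.14238798e-05,
        6.34178767e-03, -4.85758608e-05]), 'tool_pos': array([ 0.20174692, -0.64343606,  0.23006114]), 'tcp_rot': array([-3.10339088e+00, -4.75091899e-01,  3.99837020e-04]), 'wrist_force': array([ 0.51477496, -0.43290579,  0.13627865]), 'torque': array([-0.01884396, -0.01099279, -0.01486628]), 'grip_force': 0.0, 'width': 0.9952228721481834}
```

View pics/scene0.png

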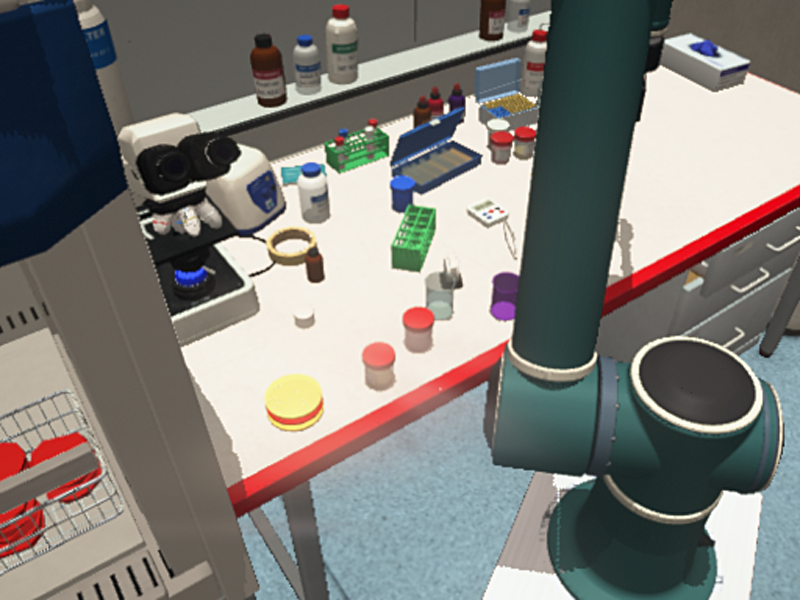

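View pics/top0.png

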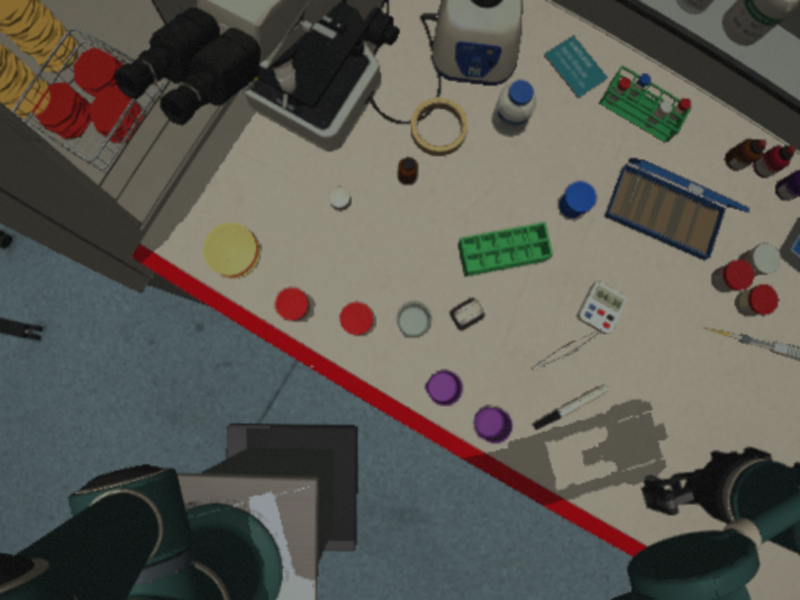

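Scene at 800x600: plates at top (232,250) and the empty green rack at (505,249). The rack at (645,102) is full of tubes, so it isn't the one.

- **Jars:** red-lidded candidates are (292,304), (356,318), (738,275) and (763,299). The first two are near the front edge beside the plates, which fits; the last two are the far-right ones. The blue one at (578,198) is excluded.
- **Beaker:** the clear one at (414,319). The purple ones at (443,387) and (492,424) are excluded.
- **Counter:** (467,313). The flat calculator at (603,306) isn't it.

I'll confirm these in a crop and measure.

```bash
cat > h.py <<'E'
import numpy as np, cv2
from scipy.spatial.transform import Rotation as R
from workcell import bot, read_camera, camera_info
def ray(n,px):
    c=camera_info(n); px=np.atleast_2d(np.float64(px))
    K=np.array([[c['fx'],0,c['cx']],[0,c['fy'],c['cy']],[0,0,1]])
    u=cv2.undistortPoints(px[:,None],K,np.array([c['k1'],0,0,0]))[:,0]
    return np.array(c['eye']), R.from_rotvec(c['orientation']).apply(np.c_[u,np.ones(len(u))])
def onz(n,px,z):
    e,d=ray(n,px); return (e+d*((z-e[2])/d[:,2])[:,None])[:,:2]
def proj(n,P):
    c=camera_info(n); P=np.atleast_2d(P)
    p=R.from_rotvec(c['orientation']).inv().apply(P-c['eye']); s=p[:,:2]/p[:,2:]
    s=s*(1+c['k1']*(s**2).sum(1,keepdims=True)); return s*c['fx']+[c['cx'],c['cy']]
def blobs(im,lo,hi,amin=40):
    m=cv2.inRange(cv2.cvtColor(im,cv2.COLOR_BGR2HSV),np.array(lo),np.array(hi))
    cs,_=cv2.findContours(m,cv2.RETR_EXTERNAL,cv2.CHAIN_APPROX_NONE)
    return [c[:,0] for c in cs if cv2.contourArea(c)>amin]
def circ(n,c,z):
    P=onz(n,c,z); (x,y),r=cv2.minEnclosingCircle(np.float32(P*1000)); return np.r_[x,y,2*r].round(1)
E
python3 - <<'E'
from h import *
im=cv2.imread("raw_top.png")
roi=np.zeros_like(im); roi[100:260,120:370]=im[100:260,120:370]
print("yellow",[circ("top",c,.044) for c in blobs(roi,(20,60,90),(33,255,255),200)])
print("red",[(circ("top",c,.062),c.mean(0).round()) for r in ((0,150,130),(172,150,130)) for c in blobs(roi,(r[0],r[1],90),(r[0]+8,255,255))])
for c in blobs(roi,(45,80,40),(80,255,255),300):
    P=onz("top",c,.055); print("green",cv2.minAreaRect(np.float32(P*1000)))
im2=cv2.imread("raw_scene.png")
print("yellow s",[circ("scene",c,.044) for c in blobs(im2[:,:],(20,80,120),(33,255,255),300)])
print("red s",[(circ("scene",c,.062),c.mean(0).round()) for c in blobs(im2,(0,150,90),(8,255,255)) if c[:,1].max()<260 and c[:,0].max()<300])
print("purple",[circ("top",c,.07) for c in blobs(im,(130,80,40),(160,255,255),60)])
crop=im[180:225,235:325]; cv2.imwrite("pics/c1.png",cv2.resize(crop,(800,400),interpolation=cv2.INTER_CUBIC))
crop=im2[155:260,220:345]; cv2.imwrite("pics/c2.png",cv2.resize(crop,(714,600),interpolation=cv2.INTER_CUBIC))
E
```

```text
yellow [array([512.3, -14.9,  86.8])]
red [(array([ 403.1, -221.2,   49.3]), array([228., 203.])), (array([ 423.4, -121.3,   49.7]), array([187., 194.])), (array([ 369.5, -124.7,  386.3]), array([186., 222.]))]
green ((515.4558715820312, -450.5830078125), (60.58628845214844, 142.0100860595703), 11.517322540283203)
yellow s [array([508.4,  -5.7,  84.8])]
red s [(array([ 402.7, -220.2,   49.2]), array([268., 203.])), (array([ 1202.2, -1368.2,   113.4]), array([217.,   6.]))]
purple [array([ 246.8, -428.2,   56. ]), array([ 300. , -353.3,   53.2])]
```

View pics/c1.png

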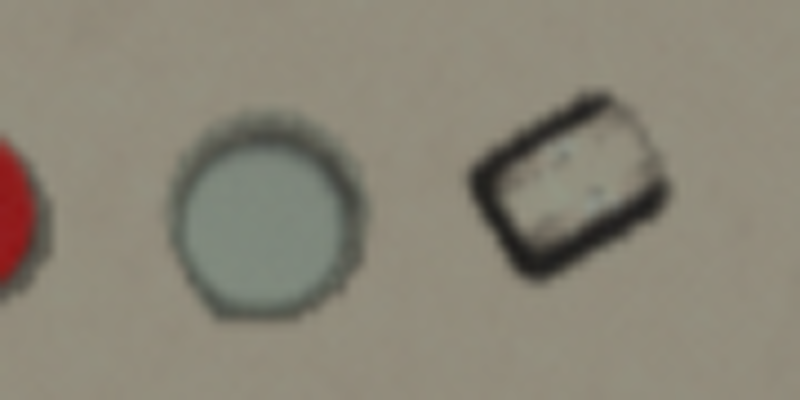

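View pics/c2.png

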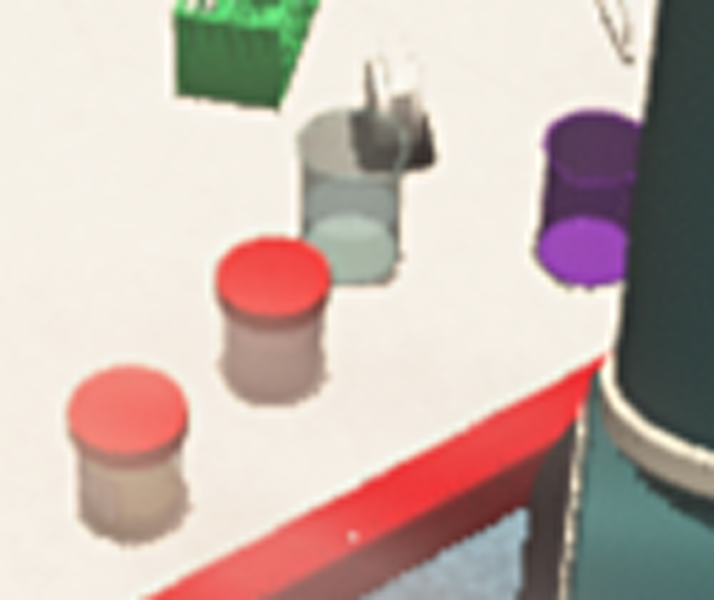

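The crops confirm the picks: two red-lidded jars by the edge, and the clear beaker with its base at about scene (281,198). The counter's black foot corners in the top crop are (470,180), (535,280), (668,190) and (600,95), and its narrow side runs from the left corner to the bottom one.

Run:
```python
from h import *
im=cv2.imread("raw_top.png"); im2=cv2.imread("raw_scene.png")
t=lambda u:np.array([235,180])+(np.atleast_2d(u)+.5)/8.889-.5
s=lambda u:np.array([220,155])+(np.atleast_2d(u)+.5)/5.712-.5
print("beaker base top cam",onz("top",t([265,222]),.003), "rim",onz("top",t([267,213]),.07))
print("beaker base scene",onz("scene",s([350,250]),.003),"rim",onz("scene",s([352,145]),.07))
C=onz("top",t([[470,180],[535,280],[668,190],[600,95]]),.004); print("counter",C.round(3),C.mean(0), "sides",np.linalg.norm(np.diff(C,axis=0),axis=1))
d=(C[1]-C[0])+(C[2]-C[3]); print("x axis deg",np.degrees(np.arctan2(d[1],d[0]))); d=(C[2]-C[1])+(C[3]-C[0]); print("y axis deg",np.degrees(np.arctan2(d[1],d[0])))
# plates scene: yellow top
hs=cv2.cvtColor(im2,cv2.COLOR_BGR2HSV)
for c in blobs(im2[230:285,160:220],(20,80,120),(33,255,255),100): print("plates s",circ("scene",c+[160,230],.044), cv2.boundingRect(c+[160,230]))
m=im[:,:,::-1]
k=.64
print("cap",onz("top",[[340*k,196*k]],.026),"bottle",onz("top",[[408*k,168*k]],.05))
g=[c for c in blobs(im2,(45,80,40),(80,255,255),200)]
for c in g:
  if 240<c[:,0].mean()<290: print("rack s",cv2.minAreaRect(np.float32(onz("scene",c,.055)*1000)))
sa=cv2.cvtColor(im2[150:260,225:275],cv2.COLOR_BGR2HSV)
for c in blobs(im2[205:260,225:262],(0,110,150),(12,255,255),60): print("jarL s",circ("scene",c+[225,205],.062))
# predicted outlines drawn for check
vis=im.copy()
def draw(v,n,x,y,z,dm,col):
    a=np.linspace(0,2*np.pi,40); P=np.c_[x+dm/2*np.cos(a),y+dm/2*np.sin(a),a*0+z]; 
    cv2.polylines(v,[np.int32(proj(n,P)*16)],True,col,1,cv2.LINE_AA,4)
big=[]
for n,I in(("top",im),("scene",im2)):
    v=I.copy()
    for x,y in((.512,-.015),): draw(v,n,x,y,.044,.092,(255,0,0)); draw(v,n,x,y,0,.092,(255,0,0))
    for a in(11.5,):
        Rm=R.from_euler('z',a,degrees=True).as_matrix()[:2,:2]
        for z in(0,.055):
            P=np.array([[-.028,-.069],[.028,-.069],[.028,.069],[-.028,.069]])@Rm.T if 0 else np.array([[-.028,-.069],[.028,-.069],[.028,.069],[-.028,.069]])
            Q=np.c_[(P@Rm.T)+[.5155,-.4506],np.full(4,z)]; cv2.polylines(v,[np.int32(proj(n,Q)*16)],True,(255,0,255),1,cv2.LINE_AA,4)
    for q in((.4031,-.2212),(.4234,-.1213)): draw(v,n,*q,.062,.052,(255,0,0))
    b=v[130:210,120:360] if n=="top" else v[120:285,160:300]
    big.append(cv2.resize(b,(800,266) if n=="top" else (280,330),interpolation=cv2.INTER_CUBIC))
o=np.zeros((600,800,3),np.uint8); o[:266]=big[0]; o[268:598,:280]=big[1]; cv2.imwrite("pics/chk.png",o)
s0=bot.read_state(); Rt=R.from_rotvec(s0['tcp_rot']).as_matrix(); print(Rt.round(3))
```

```text
beaker base top cam [[ 0.40623742 -0.30948513]] rim [[ 0.40341871 -0.3083858 ]]
beaker base scene [[ 0.40353422 -0.30924329]] rim [[ 0.40351255 -0.30774555]]
counter [[ 0.419 -0.368]
 [ 0.391 -0.386]
 [ 0.417 -0.424]
 [ 0.444 -0.405]] [ 0.41745715 -0.3955787 ] sides [0.03377846 0.04598709 0.03321852]
x axis deg -145.40513965035495
y axis deg -55.8509523540306
plates s [508.4  -5.7  84.8] (170, 240, 36, 28)
cap [[ 0.60320926 -0.18855276]] bottle [[ 0.64396419 -0.29780001]]
rack s ((506.7359619140625, -425.26397705078125), (67.77994537353516, 196.0634002685547), 13.256316184997559)
jarL s [ 423.3 -119.7   49.8]
[[ 0.954  0.299 -0.001]
 [ 0.299 -0.954  0.002]
 [ 0.    -0.002 -1.   ]]
```

View pics/chk.png

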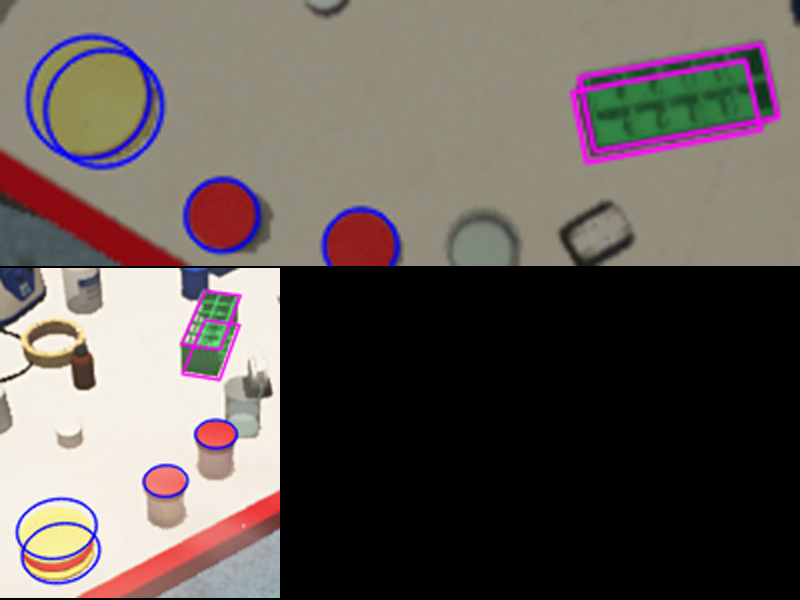

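The overlay shows jar lids on target. The plates' outline seems off by several millimetres, so I'm enlarging it without the overlay.

Run:
```python
import cv2,numpy as np
im=cv2.imread("raw_top.png"); im2=cv2.imread("raw_scene.png")
a=cv2.resize(im[120:180,128:173],(300,400),interpolation=cv2.INTER_NEAREST)
c=cv2.resize(im2[235:280,165:215],(444,400),interpolation=cv2.INTER_NEAREST)
o=np.hstack([a,c])
cv2.imwrite("pics/p.png",o)
```

```text
(no output)
```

View pics/p.png

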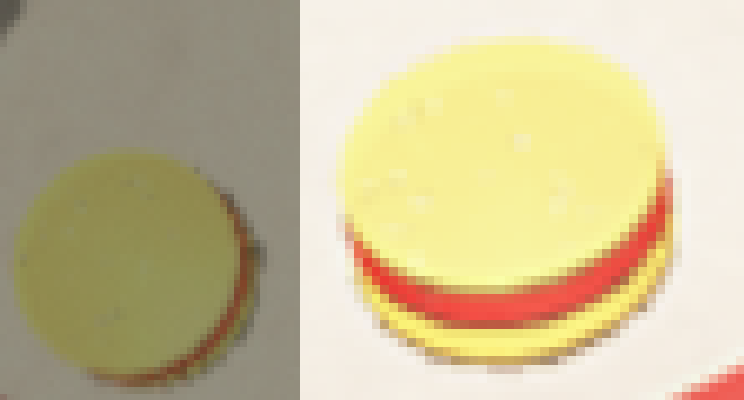

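The plates' stack is now clear: its top disc is centred at top crop (128,264), i.e. pixel (147,159.5), and at scene pixel (187.7,253). I'll triangulate it and also the rack.

Run:
```python
from h import *
im=cv2.imread("raw_top.png"); im2=cv2.imread("raw_scene.png")
for z in(.040,.044): print(z,onz("top",[[146.8,159.2]],z),onz("scene",[[187.2,252.6]],z))
# widths of disc
print(onz("top",[[129.8,159],[164,159],[147,142],[147,177]],.044),onz("scene",[[168.5,254],[205.5,254]],.044))
a=cv2.resize(im[136:181,288:358],(700,450),interpolation=cv2.INTER_CUBIC)
c=cv2.resize(im2[128:176,245:285],(100*4,480),interpolation=cv2.INTER_CUBIC)
cv2.imwrite("pics/rk.png",np.hstack([a,c[:450,:100*4]])[:, :1100] if 0 else cv2.resize(np.hstack([a,c[:450]]),(800,327)))
```

```text
0.04 [[ 0.51181861 -0.01570777]] [[ 0.51081034 -0.00901228]]
0.044 [[ 0.51105923 -0.01682225]] [[ 0.50854716 -0.00626551]]
[[ 0.51124318  0.02637253]
 [ 0.51192661 -0.06001432]
 [ 0.55459682 -0.01501059]
 [ 0.46661057 -0.01952749]] [[ 0.5454495   0.01581886]
 [ 0.4680259  -0.02067831]]
```

View pics/rk.png

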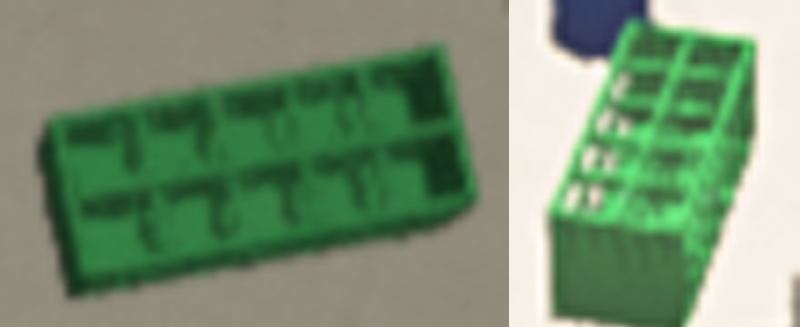

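In the rack crop, the top face corners are top-view (50,120), (440,47), (473,194), (80,275) and scene (635,25), (752,42), (690,225), (553,212). Computing the row, then the tool deltas.

```bash
cat >> h.py <<'E'
def go(x,y,z,yaw):
    """deltas (tool units) to TCP (x,y,z) with closing axis along world angle yaw (deg)"""
    s=bot.read_state(); M=R.from_rotvec(s['tcp_rot']).as_matrix()
    d=M.T@(np.array([x,y,z])-s['tool_pos'])
    t=np.array([np.cos(np.radians(yaw)),np.sin(np.radians(yaw)),0]); tt=M.T@t
    a=(np.degrees(np.arctan2(tt[1],tt[0]))-90+90)%180-90
    print("xyz",(d/.5).round(4),"mm",(d*1000).round(1),"roll",round(a/180,4),"deg",round(a,1),"q1,q6",s['q'][[0,5]].round(2),"t",round(s['time'],2),"w",round(s['width'],3),"tool",s['tool_pos'].round(4))
E
python3 - <<'E'
from h import *
k=7.27
tp=np.array([288,136])+np.array([[50,120],[440,47],[473,194],[80,275]])/k-.45
sp=np.array([245,128])+(np.array([[635,25],[752,42],[690,225],[553,212]])-[509,0])/k-.45
for n,p in(("top",tp),("scene",sp)):
    for z in(.045,.055):
        P=onz(n,p,z); print(n,z,P.mean(0),np.linalg.norm(np.diff(P,axis=0),axis=1))
pl=np.array([.5135,-.0137]); rk=onz("top",tp,.055).mean(0); print("dist",np.linalg.norm(rk-pl))
for f in(.25,.5,.75): print(f,(pl+(rk-pl)*f).round(4))
go(.404,-.309,.12,0); go(.404,-.309,.12,45); go(.404,-.309,.12,-45)
E
```

```text
top 0.045 [ 0.52122049 -0.45326047] [0.13704223 0.05199122 0.13772294]
top 0.055 [ 0.51921456 -0.45151796] [0.1356193  0.05145138 0.13629294]
scene 0.045 [ 0.52399818 -0.46595825] [0.05139837 0.13011504 0.05513911]
scene 0.055 [ 0.51814193 -0.45339121] [0.05076199 0.12850404 0.05445642]
dist 0.43785525047283697
0.25 [ 0.5149 -0.1232]
0.5 [ 0.5164 -0.2326]
0.75 [ 0.5178 -0.3421]
xyz [ 0.5861 -0.5168  0.2212] mm [ 293.  -258.4  110.6] roll -0.4033 deg -72.6 q1,q6 [-1.3  -0.04] t 0.1 w 0.995 tool [ 0.2017 -0.6434  0.2301]
xyz [ 0.5861 -0.5168  0.2212] mm [ 293.  -258.4  110.6] roll 0.3467 deg 62.4 q1,q6 [-1.3  -0.04] t 0.1 w 0.995 tool [ 0.2017 -0.6434  0.2301]
xyz [ 0.5861 -0.5168  0.2212] mm [ 293.  -258.4  110.6] roll -0.1533 deg -27.6 q1,q6 [-1.3  -0.04] t 0.1 w 0.995 tool [ 0.2017 -0.6434  0.2301]
```

Both views agree to within 2 mm, with the rack at (0.519,-0.452) and plates-to-rack distance 438 mm against the stated 440 mm. Moving over the beaker.

Emit:
servo_tool(
  targets=[
    {"hand": -1,"x": 0.586,"y": -0.517,"z": 0.1,"roll": -0.403},
    {"hand": -1,"x": 0.586,"y": -0.517,"z": 0.1,"roll": -0.403},
    {"hand": -1,"x": 0.586,"y": -0.517,"z": 0.1,"roll": -0.403},
    {"hand": -1,"x": 0.586,"y": -0.517,"z": 0.1,"roll": -0.403},
    {"hand": -1,"x": 0.586,"y": -0.517,"z": 0.1,"roll": -0.403},
    {"hand": -1,"x": 0.586,"y": -0.517,"z": 0.1,"roll": -0.403},
    {"hand": -1,"x": 0.586,"y": -0.517,"z": 0.1,"roll": -0.403},
    {"hand": -1,"x": 0.586,"y": -0.517,"z": 0.1,"roll": -0.403},
    {"hand": -1,"x": 0.586,"y": -0.517,"z": 0.1,"roll": -0.403},
    {"hand": -1,"x": 0.586,"y": -0.517,"z": 0.1,"roll": -0.403},
  ],
  grip_force=25,
)

```text
time: 0.93
tool_pos: [0.405, -0.3054, 0.18]
tcp_rot: [-2.229, -2.21, -0.002]
wrist_force: [-0.2, 0.6, 0.1]
width: 1.003
grip_force: 0.0
```

```bash
python3 -c "
from h import *
go(.404,-.309,.022,0)"
```

```text
xyz [-0.0082 -0.0017  0.316 ] mm [ -4.1  -0.9 158. ] roll -0.0028 deg -0.5 q1,q6 [-0.7  -0.69] t 0.93 w 1.003 tool [ 0.405  -0.3054  0.18  ]
```

Emit:
servo_tool(
  targets=[
    {"hand": -1,"x": 0,"y": 0,"z": 0.08,"roll": 0},
    {"hand": -1,"x": 0,"y": 0,"z": 0.16,"roll": 0},
    {"hand": -1,"x": 0,"y": 0,"z": 0.22,"roll": 0},
    {"hand": -1,"x": 0,"y": 0,"z": 0.27,"roll": 0},
    {"hand": -1,"x": 0,"y": 0,"z": 0.3,"roll": 0},
    {"hand": -1,"x": 0,"y": 0,"z": 0.316,"roll": 0},
    {"hand": -1,"x": 0,"y": 0,"z": 0.316,"roll": 0},
  ],
)

```text
time: 1.52
tool_pos: [0.4025, -0.3083, 0.0209]
tcp_rot: [-2.237, -2.199, 0.001]
wrist_force: [0.3, -0.1, 1.0]
width: 0.999
grip_force: 0.0
```

Emit:
servo_tool(
  targets=[
    {"hand": 1,"x": 0,"y": 0,"z": 0,"roll": 0},
    {"hand": 1,"x": 0,"y": 0,"z": 0,"roll": 0},
    {"hand": 1,"x": 0,"y": 0,"z": 0,"roll": 0},
    {"hand": 1,"x": 0,"y": 0,"z": 0,"roll": 0},
    {"hand": 1,"x": 0,"y": 0,"z": 0,"roll": 0},
    {"hand": 1,"x": 0,"y": 0,"z": 0,"roll": 0},
    {"hand": 1,"x": 0,"y": 0,"z": 0,"roll": 0},
    {"hand": 1,"x": 0,"y": 0,"z": 0,"roll": 0},
  ],
)

```text
time: 2.18
tool_pos: [0.4052, -0.3108, 0.025]
tcp_rot: [2.238, 2.2, 0.0]
wrist_force: [-2.0, 0.6, 6.4]
width: 0.607
grip_force: 25.5
```

```bash
python3 -c "
from h import *
go(.5163,-.2328,.022,0);print(bot.read_state()['grip_force'])"
```

```text
xyz [0.1597 0.2196 0.0061] mm [ 79.9 109.8   3.1] roll -0.0054 deg -1.0 q1,q6 [-0.7  -0.69] t 2.18 w 0.607 tool [ 0.4052 -0.3108  0.025 ]
25.540203469327025
```

Emit:
servo_tool(
  targets=[
    {"hand": 1,"x": 0,"y": 0,"z": -0.04,"roll": 0},
    {"hand": 1,"x": 0,"y": 0,"z": -0.1,"roll": 0},
    {"hand": 1,"x": 0,"y": 0,"z": -0.16,"roll": 0},
    {"hand": 1,"x": 0.05,"y": 0.06,"z": -0.16,"roll": 0},
    {"hand": 1,"x": 0.09,"y": 0.12,"z": -0.16,"roll": 0},
    {"hand": 1,"x": 0.13,"y": 0.18,"z": -0.16,"roll": 0},
    {"hand": 1,"x": 0.156,"y": 0.222,"z": -0.16,"roll": 0},
    {"hand": 1,"x": 0.156,"y": 0.222,"z": -0.16,"roll": 0},
    {"hand": 1,"x": 0.156,"y": 0.222,"z": -0.1,"roll": 0},
    {"hand": 1,"x": 0.156,"y": 0.222,"z": -0.1,"roll": 0},
  ],
)

```text
time: 3.02
tool_pos: [0.5137, -0.232, 0.0695]
tcp_rot: [-2.235, -2.2, 0.004]
wrist_force: [-2.3, 1.1, -2.3]
width: 0.613
grip_force: 26.7
```

Run:
```python
from h import *
go(.5163,-.2328,.022,0)
im=read_camera("scene")[:,:,::-1];cv2.imwrite("pics/s2.png",cv2.resize(im[130:290,130:360],(800,556),interpolation=cv2.INTER_CUBIC))
```

```text
xyz [-0.0017  0.0057  0.095 ] mm [-0.9  2.9 47.5] roll -0.005 deg -0.9 q1,q6 [-0.47 -0.45] t 3.02 w 0.613 tool [ 0.5137 -0.232   0.0695]
```

View pics/s2.png

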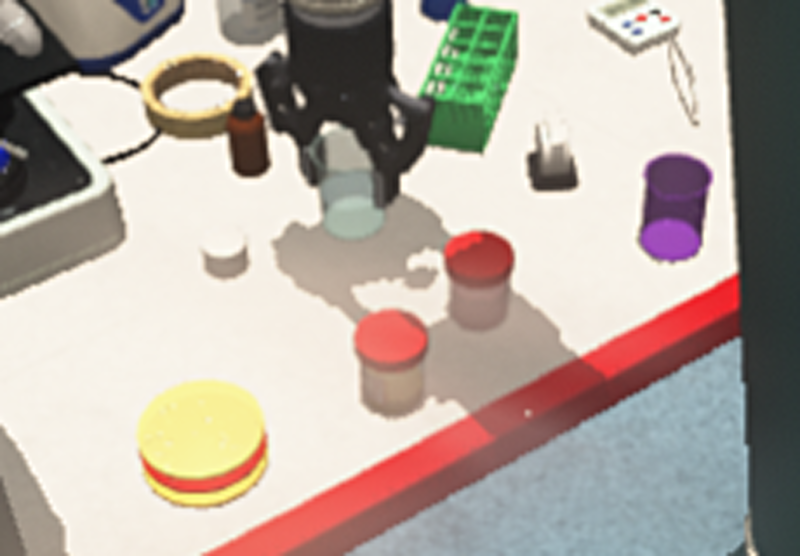

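The beaker is held upright at crop (350,190), with the neighbours clear. Lowering and releasing it.

Emit:
servo_tool(
  targets=[
    {"hand": 1,"x": 0,"y": 0.003,"z": 0.04,"roll": 0},
    {"hand": 1,"x": 0,"y": 0.003,"z": 0.07,"roll": 0},
    {"hand": 1,"x": 0,"y": 0.003,"z": 0.088,"roll": 0},
    {"hand": 1,"x": 0,"y": 0.003,"z": 0.096,"roll": 0},
    {"hand": 1,"x": 0,"y": 0.003,"z": 0.098,"roll": 0},
    {"hand": 1,"x": 0,"y": 0.003,"z": 0.098,"roll": 0},
  ],
)

```text
time: 3.57
tool_pos: [0.5179, -0.2342, 0.0253]
tcp_rot: [2.241, 2.202, 0.0]
wrist_force: [0.1, 0.3, -0.7]
width: 0.613
grip_force: 26.3
```

Emit:
servo_tool(
  targets=[
    {"hand": -1,"x": 0,"y": 0,"z": 0,"roll": 0},
    {"hand": -1,"x": 0,"y": 0,"z": 0,"roll": 0},
    {"hand": -1,"x": 0,"y": 0,"z": 0,"roll": 0},
    {"hand": -1,"x": 0,"y": 0,"z": 0,"roll": 0},
    {"hand": -1,"x": 0,"y": 0,"z": 0,"roll": 0},
    {"hand": -1,"x": 0,"y": 0,"z": -0.05,"roll": 0},
    {"hand": -1,"x": 0,"y": 0,"z": -0.12,"roll": 0},
    {"hand": -1,"x": 0,"y": 0,"z": -0.18,"roll": 0},
    {"hand": -1,"x": 0,"y": 0,"z": -0.22,"roll": 0},
    {"hand": -1,"x": 0,"y": 0,"z": -0.22,"roll": 0},
  ],
)

```text
time: 4.4
tool_pos: [0.5217, -0.2355, 0.1403]
tcp_rot: [2.233, 2.196, 0.005]
wrist_force: [1.5, 0.2, 0.1]
width: 1.006
grip_force: 0.0
```

Run:
```python
from h import *
go(.4175,-.3955,.13,-145.5); go(.4175,-.3955,.13,-145.5+180);
```

```text
xyz [-0.3233 -0.2031  0.0202] mm [-161.7 -101.5   10.1] roll -0.1971 deg -35.5 q1,q6 [-0.47 -0.45] t 4.4 w 1.006 tool [ 0.5217 -0.2355  0.1403]
xyz [-0.3233 -0.2031  0.0202] mm [-161.7 -101.5   10.1] roll -0.1971 deg -35.5 q1,q6 [-0.47 -0.45] t 4.4 w 1.006 tool [ 0.5217 -0.2355  0.1403]
```

Emit:
servo_tool(
  targets=[
    {"hand": -1,"x": -0.07,"y": -0.04,"z": 0,"roll": -0.04},
    {"hand": -1,"x": -0.14,"y": -0.085,"z": 0,"roll": -0.08},
    {"hand": -1,"x": -0.21,"y": -0.125,"z": 0,"roll": -0.12},
    {"hand": -1,"x": -0.27,"y": -0.165,"z": 0,"roll": -0.16},
    {"hand": -1,"x": -0.327,"y": -0.198,"z": 0,"roll": -0.197},
    {"hand": -1,"x": -0.327,"y": -0.198,"z": 0,"roll": -0.197},
    {"hand": -1,"x": -0.327,"y": -0.198,"z": 0,"roll": -0.197},
  ],
)

```text
time: 4.98
tool_pos: [0.4145, -0.3969, 0.1332]
tcp_rot: [-1.467, -2.777, -0.001]
wrist_force: [-0.0, -0.2, 0.5]
width: 1.0
grip_force: 0.0
```

Run:
```python
from h import *
go(.4175,-.3955,.017,-145.5)
im=read_camera("top")[:,:,::-1];cv2.imwrite("pics/t3.png",cv2.resize(im[100:280,120:370],(800,576),interpolation=cv2.INTER_CUBIC))
cv2.imwrite("raw_t3.png",im)
go(.4175,-.3955,.017,-145.5)
```

```text
xyz [-0.0014  0.0067  0.2324] mm [ -0.7   3.3 116.2] roll -0.001 deg -0.2 q1,q6 [-0.81 -1.41] t 4.98 w 1.0 tool [ 0.4145 -0.3969  0.1332]
xyz [-0.0027  0.0041  0.2324] mm [ -1.3   2.1 116.2] roll -0.0012 deg -0.2 q1,q6 [-0.81 -1.4 ] t 5.03 w 0.998 tool [ 0.4152 -0.3957  0.1332]
```

View pics/t3.png

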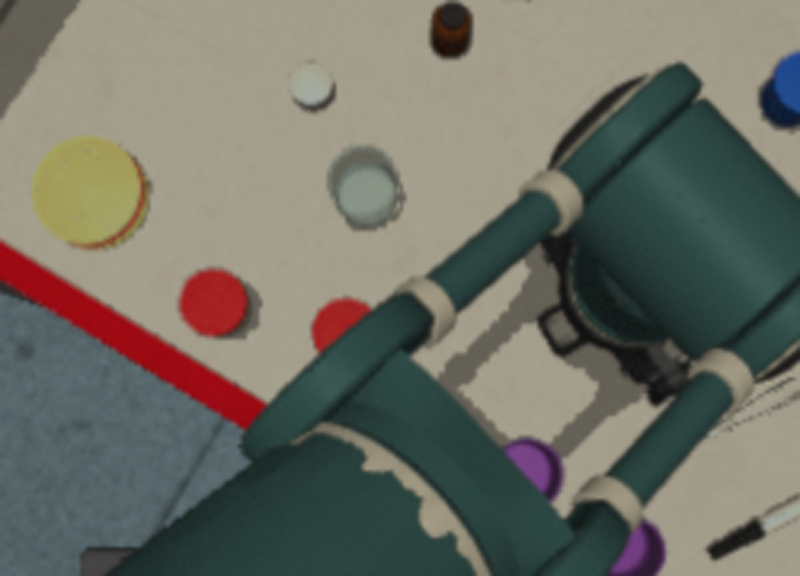

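The beaker stands at crop (365,195) and the gripper is over the counter. Descending and gripping.

Emit:
servo_tool(
  targets=[
    {"hand": -1,"x": -0.001,"y": 0.003,"z": 0.07,"roll": 0},
    {"hand": -1,"x": -0.001,"y": 0.003,"z": 0.14,"roll": 0},
    {"hand": -1,"x": -0.001,"y": 0.003,"z": 0.19,"roll": 0},
    {"hand": -1,"x": -0.001,"y": 0.003,"z": 0.22,"roll": 0},
    {"hand": -1,"x": -0.001,"y": 0.003,"z": 0.232,"roll": 0},
    {"hand": -1,"x": -0.001,"y": 0.003,"z": 0.232,"roll": 0},
  ],
)

```text
time: 5.53
tool_pos: [0.417, -0.3925, 0.0159]
tcp_rot: [-1.46, -2.777, -0.003]
wrist_force: [-0.6, 0.0, 0.5]
width: 0.998
grip_force: 0.0
```

Emit:
servo_tool(
  targets=[
    {"hand": 1,"x": 0,"y": 0,"z": 0,"roll": 0},
    {"hand": 1,"x": 0,"y": 0,"z": 0,"roll": 0},
    {"hand": 1,"x": 0,"y": 0,"z": 0,"roll": 0},
    {"hand": 1,"x": 0,"y": 0,"z": 0,"roll": 0},
    {"hand": 1,"x": 0,"y": 0,"z": 0,"roll": 0},
    {"hand": 1,"x": 0,"y": 0,"z": 0,"roll": 0},
    {"hand": 1,"x": 0,"y": 0,"z": 0,"roll": 0},
    {"hand": 1,"x": 0,"y": 0,"z": 0,"roll": 0},
    {"hand": 1,"x": 0,"y": 0,"z": 0,"roll": 0},
    {"hand": 1,"x": 0,"y": 0,"z": 0,"roll": 0},
  ],
)

```text
time: 6.37
tool_pos: [0.4184, -0.3958, 0.0196]
tcp_rot: [1.462, 2.778, -0.001]
wrist_force: [-0.6, 1.4, 6.7]
width: 0.281
grip_force: 25.6
```

Run:
```python
from h import *
go(.5148,-.1235,.017,0);go(.5148,-.1235,.017,35)
im=read_camera("top")[:,:,::-1]
t=np.array([[365,195]])/3.2+[120,100]-.35
print(onz("top",t,.003),"rim",onz("top",(np.array([[364,185]])/3.2+[120,100]-.35),.07))
```

```text
xyz [0.34   0.4672 0.0046] mm [170.  233.6   2.3] roll 0.1915 deg 34.5 q1,q6 [-0.8 -1.4] t 6.37 w 0.281 tool [ 0.4184 -0.3958  0.0196]
xyz [0.34   0.4672 0.0046] mm [170.  233.6   2.3] roll -0.0029 deg -0.5 q1,q6 [-0.8 -1.4] t 6.37 w 0.281 tool [ 0.4184 -0.3958  0.0196]
[[ 0.51759293 -0.23003534]] rim [[ 0.51252484 -0.23282455]]
```

Emit:
servo_tool(
  targets=[
    {"hand": 1,"x": 0,"y": 0,"z": -0.06,"roll": 0},
    {"hand": 1,"x": 0,"y": 0,"z": -0.13,"roll": 0},
    {"hand": 1,"x": 0,"y": 0,"z": -0.2,"roll": 0},
    {"hand": 1,"x": 0.04,"y": 0.06,"z": -0.2,"roll": 0},
    {"hand": 1,"x": 0.09,"y": 0.12,"z": -0.2,"roll": 0},
    {"hand": 1,"x": 0.14,"y": 0.19,"z": -0.2,"roll": 0},
    {"hand": 1,"x": 0.19,"y": 0.26,"z": -0.2,"roll": 0},
    {"hand": 1,"x": 0.24,"y": 0.33,"z": -0.2,"roll": 0},
    {"hand": 1,"x": 0.29,"y": 0.4,"z": -0.2,"roll": 0},
    {"hand": 1,"x": 0.34,"y": 0.467,"z": -0.2,"roll": 0},
  ],
)

```text
time: 7.25
tool_pos: [0.5121, -0.1261, 0.1181]
tcp_rot: [-1.464, -2.779, 0.0]
wrist_force: [0.2, -0.3, -0.8]
width: 0.278
grip_force: 24.8
```

Emit:
servo_tool(
  targets=[
    {"hand": 1,"x": 0,"y": 0,"z": 0,"roll": 0},
    {"hand": 1,"x": 0,"y": 0,"z": 0,"roll": 0},
    {"hand": 1,"x": 0,"y": 0,"z": 0.05,"roll": 0},
    {"hand": 1,"x": 0,"y": 0,"z": 0.1,"roll": 0},
    {"hand": 1,"x": 0,"y": 0,"z": 0.1,"roll": 0},
  ],
)

```text
time: 7.67
tool_pos: [0.5076, -0.128, 0.0636]
tcp_rot: [-1.461, -2.771, 0.003]
wrist_force: [-1.9, 0.5, -2.2]
width: 0.279
grip_force: 24.8
```

Run:
```python
from h import *
go(.5148,-.1235,.017,35)
read_camera("scene");go(.5148,-.1235,.017,35)
```

```text
xyz [-0.0014  0.0176  0.093 ] mm [-0.7  8.8 46.5] roll -0.0032 deg -0.6 q1,q6 [-0.29 -0.89] t 7.67 w 0.279 tool [ 0.5076 -0.128   0.0636]
xyz [0.0004 0.0163 0.0966] mm [ 0.2  8.1 48.3] roll -0.0034 deg -0.6 q1,q6 [-0.29 -0.89] t 7.72 w 0.281 tool [ 0.5085 -0.1283  0.0654]
```

Emit:
servo_tool(
  targets=[
    {"hand": 1,"x": 0,"y": 0.01,"z": 0.04,"roll": 0},
    {"hand": 1,"x": 0,"y": 0.01,"z": 0.07,"roll": 0},
    {"hand": 1,"x": 0,"y": 0.01,"z": 0.08,"roll": 0},
    {"hand": 1,"x": 0,"y": 0.01,"z": 0.08,"roll": 0},
    {"hand": 1,"x": 0,"y": 0.01,"z": 0.08,"roll": 0},
    {"hand": 1,"x": 0,"y": 0.01,"z": 0.08,"roll": 0},
  ],
)

```text
time: 8.22
tool_pos: [0.5172, -0.1259, 0.0297]
tcp_rot: [1.463, 2.778, 0.001]
wrist_force: [-0.0, 0.1, -0.6]
width: 0.279
grip_force: 24.9
```

Run:
```python
from h import *
for i in range(4): go(.5148,-.1235,.017,35); im=read_camera("scene")[:,:,::-1]
print(bot.read_state()['wrist_force'])
cv2.imwrite("pics/s4.png",cv2.resize(im[130:290,130:360],(800,556),interpolation=cv2.INTER_CUBIC))
```

```text
xyz [ 0.0067 -0.0014  0.0254] mm [ 3.3 -0.7 12.7] roll -0.0031 deg -0.6 q1,q6 [-0.29 -0.89] t 8.22 w 0.279 tool [ 0.5172 -0.1259  0.0297]
xyz [ 0.0067 -0.0017  0.0255] mm [ 3.3 -0.9 12.8] roll -0.003 deg -0.5 q1,q6 [-0.29 -0.89] t 8.27 w 0.284 tool [ 0.5174 -0.1258  0.0298]
xyz [ 0.0064 -0.0018  0.0254] mm [ 3.2 -0.9 12.7] roll -0.003 deg -0.5 q1,q6 [-0.29 -0.89] t 8.32 w 0.28 tool [ 0.5173 -0.1256  0.0297]
xyz [ 0.006  -0.0017  0.025 ] mm [ 3.  -0.8 12.5] roll -0.0029 deg -0.5 q1,q6 [-0.28 -0.89] t 8.37 w 0.281 tool [ 0.5172 -0.1255  0.0295]
[-0.81522629 -0.15923279 -0.33828294]
```

View pics/s4.png

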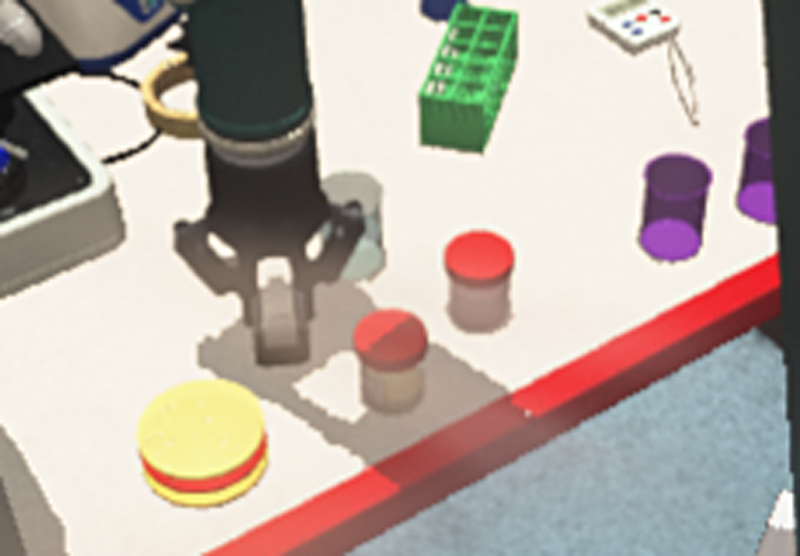

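The counter is held upright at crop (280,310), in line with the plates. Lowering the last 10 mm and releasing.

Emit:
servo_tool(
  targets=[
    {"hand": 1,"x": 0.005,"y": -0.001,"z": 0.012,"roll": 0},
    {"hand": 1,"x": 0.005,"y": -0.001,"z": 0.02,"roll": 0},
    {"hand": 1,"x": 0.005,"y": -0.001,"z": 0.021,"roll": 0},
    {"hand": 1,"x": 0.005,"y": -0.001,"z": 0.021,"roll": 0},
    {"hand": 1,"x": 0.005,"y": -0.001,"z": 0.021,"roll": 0},
  ],
)

```text
time: 8.83
tool_pos: [0.5148, -0.1232, 0.0186]
tcp_rot: [1.463, 2.78, 0.0]
wrist_force: [-2.8, 0.9, 8.5]
width: 0.273
grip_force: 25.2
```

Emit:
servo_tool(
  targets=[
    {"hand": -0.2,"x": 0,"y": 0,"z": 0,"roll": 0},
    {"hand": -0.2,"x": 0,"y": 0,"z": 0,"roll": 0},
    {"hand": -0.2,"x": 0,"y": 0,"z": 0,"roll": 0},
    {"hand": -0.2,"x": 0,"y": 0,"z": 0,"roll": 0},
    {"hand": -0.2,"x": 0,"y": 0,"z": 0,"roll": 0},
    {"hand": -0.2,"x": 0,"y": 0,"z": -0.06,"roll": 0},
    {"hand": -0.2,"x": 0,"y": 0,"z": -0.13,"roll": 0},
    {"hand": -0.2,"x": 0,"y": 0,"z": -0.2,"roll": 0},
    {"hand": -0.2,"x": 0,"y": 0,"z": -0.24,"roll": 0},
    {"hand": -0.2,"x": 0,"y": 0,"z": -0.24,"roll": 0},
  ],
)

```text
time: 9.67
tool_pos: [0.5186, -0.1245, 0.1438]
tcp_rot: [1.458, 2.771, 0.003]
wrist_force: [0.5, 0.5, -0.4]
width: 0.599
grip_force: 0.0
```

Run:
```python
from h import *
for i in range(3): read_camera("scene"); go(.403,-.2208,.14,0)
```

```text
xyz [-0.0305 -0.2974  0.0011] mm [ -15.2 -148.7    0.5] roll 0.1916 deg 34.5 q1,q6 [-0.28 -0.88] t 9.72 w 0.601 tool [ 0.5169 -0.124   0.1411]
xyz [-0.0332 -0.2951 -0.0028] mm [ -16.6 -147.6   -1.4] roll 0.1916 deg 34.5 q1,q6 [-0.28 -0.88] t 9.77 w 0.6 tool [ 0.5152 -0.1236  0.1388]
xyz [-0.0352 -0.2935 -0.0054] mm [ -17.6 -146.8   -2.7] roll 0.1916 deg 34.5 q1,q6 [-0.28 -0.88] t 9.82 w 0.603 tool [ 0.514  -0.1232  0.1373]
```

Emit:
servo_tool(
  targets=[
    {"hand": -1,"x": -0.008,"y": -0.07,"z": 0,"roll": 0.04},
    {"hand": -1,"x": -0.016,"y": -0.14,"z": 0,"roll": 0.08},
    {"hand": -1,"x": -0.024,"y": -0.2,"z": 0,"roll": 0.12},
    {"hand": -1,"x": -0.03,"y": -0.26,"z": 0,"roll": 0.16},
    {"hand": -1,"x": -0.035,"y": -0.293,"z": 0,"roll": 0.192},
    {"hand": -1,"x": -0.035,"y": -0.293,"z": 0,"roll": 0.192},
    {"hand": -1,"x": -0.035,"y": -0.293,"z": 0.06,"roll": 0.192},
    {"hand": -1,"x": -0.035,"y": -0.293,"z": 0.06,"roll": 0.192},
    {"hand": -1,"x": -0.035,"y": -0.293,"z": 0.06,"roll": 0.192},
    {"hand": -1,"x": -0.035,"y": -0.293,"z": 0.06,"roll": 0.192},
  ],
)

```text
time: 10.65
tool_pos: [0.4035, -0.2199, 0.1072]
tcp_rot: [-2.22, -2.22, 0.0]
wrist_force: [0.3, -0.7, 0.1]
width: 0.998
grip_force: 0.0
```

Run:
```python
from h import *
for i in range(3): read_camera("scene"); go(.403,-.2208,.035,0)
```

```text
xyz [-0.001  -0.0022  0.1459] mm [-0.5 -1.1 72.9] roll 0.0001 deg 0.0 q1,q6 [-0.55 -0.55] t 10.7 w 0.999 tool [ 0.4041 -0.2203  0.1079]
xyz [-0.0004 -0.003   0.1468] mm [-0.2 -1.5 73.4] roll 0.0001 deg 0.0 q1,q6 [-0.55 -0.55] t 10.75 w 1.001 tool [ 0.4045 -0.2206  0.1084]
xyz [-1.000e-04 -3.400e-03  1.473e-01] mm [-0.  -1.7 73.6] roll -0.0 deg -0.0 q1,q6 [-0.55 -0.55] t 10.8 w 1.0 tool [ 0.4046 -0.2207  0.1086]
```

Emit:
servo_tool(
  targets=[
    {"hand": -1,"x": 0,"y": -0.003,"z": 0.05,"roll": 0},
    {"hand": -1,"x": 0,"y": -0.003,"z": 0.1,"roll": 0},
    {"hand": -1,"x": 0,"y": -0.003,"z": 0.13,"roll": 0},
    {"hand": -1,"x": 0,"y": -0.003,"z": 0.147,"roll": 0},
    {"hand": -1,"x": 0,"y": -0.003,"z": 0.147,"roll": 0},
    {"hand": -1,"x": 0,"y": -0.003,"z": 0.147,"roll": 0},
    {"hand": -1,"x": 0,"y": -0.003,"z": 0.147,"roll": 0},
  ],
)

```text
time: 11.38
tool_pos: [0.4034, -0.2213, 0.0356]
tcp_rot: [2.221, 2.219, 0.001]
wrist_force: [0.2, 0.3, -0.8]
width: 0.999
grip_force: 0.0
```

Emit:
servo_tool(
  targets=[
    {"hand": 1,"x": 0,"y": 0,"z": 0,"roll": 0},
    {"hand": 1,"x": 0,"y": 0,"z": 0,"roll": 0},
    {"hand": 1,"x": 0,"y": 0,"z": 0,"roll": 0},
    {"hand": 1,"x": 0,"y": 0,"z": 0,"roll": 0},
    {"hand": 1,"x": 0,"y": 0,"z": 0,"roll": 0},
    {"hand": 1,"x": 0,"y": 0,"z": 0,"roll": 0},
    {"hand": 1,"x": 0,"y": 0,"z": 0,"roll": 0},
    {"hand": 1,"x": 0,"y": 0,"z": 0,"roll": 0},
    {"hand": 1,"x": 0,"y": 0,"z": 0,"roll": 0},
  ],
)

```text
time: 12.13
tool_pos: [0.4029, -0.2212, 0.0353]
tcp_rot: [2.222, 2.219, 0.0]
wrist_force: [-0.0, 0.5, 5.6]
width: 0.601
grip_force: 25.4
```

Run:
```python
from h import *
for i in range(2): read_camera("scene"); go(.5175,-.3421,.035,0)
```

```text
xyz [-0.2414  0.2295  0.0012] mm [-120.7  114.8    0.6] roll -0.0004 deg -0.1 q1,q6 [-0.56 -0.56] t 12.18 w 0.609 tool [ 0.4029 -0.2212  0.0353]
xyz [-0.2414  0.2295  0.0012] mm [-120.7  114.8    0.6] roll -0.0004 deg -0.1 q1,q6 [-0.56 -0.55] t 12.23 w 0.605 tool [ 0.4029 -0.2212  0.0353]
```

Emit:
servo_tool(
  targets=[
    {"hand": 1,"x": 0,"y": 0,"z": -0.06,"roll": 0},
    {"hand": 1,"x": 0,"y": 0,"z": -0.12,"roll": 0},
    {"hand": 1,"x": 0,"y": 0,"z": -0.18,"roll": 0},
    {"hand": 1,"x": -0.05,"y": 0.05,"z": -0.18,"roll": 0},
    {"hand": 1,"x": -0.1,"y": 0.1,"z": -0.18,"roll": 0},
    {"hand": 1,"x": -0.15,"y": 0.145,"z": -0.18,"roll": 0},
    {"hand": 1,"x": -0.2,"y": 0.19,"z": -0.18,"roll": 0},
    {"hand": 1,"x": -0.241,"y": 0.23,"z": -0.18,"roll": 0},
    {"hand": 1,"x": -0.241,"y": 0.23,"z": -0.18,"roll": 0},
    {"hand": 1,"x": -0.241,"y": 0.23,"z": -0.18,"roll": 0},
  ],
)

```text
time: 13.07
tool_pos: [0.5174, -0.3421, 0.1236]
tcp_rot: [-2.223, -2.218, 0.0]
wrist_force: [0.3, -0.2, -0.1]
width: 0.601
grip_force: 26.6
```

Emit:
servo_tool(
  targets=[
    {"hand": 1,"x": 0,"y": 0,"z": 0.06,"roll": 0},
    {"hand": 1,"x": 0,"y": 0,"z": 0.11,"roll": 0},
    {"hand": 1,"x": 0,"y": 0,"z": 0.15,"roll": 0},
    {"hand": 1,"x": 0,"y": 0,"z": 0.16,"roll": 0},
    {"hand": 1,"x": 0,"y": 0,"z": 0.16,"roll": 0},
    {"hand": 1,"x": 0,"y": 0,"z": 0.16,"roll": 0},
    {"hand": 1,"x": 0,"y": 0,"z": 0.16,"roll": 0},
    {"hand": 1,"x": 0,"y": 0,"z": 0.16,"roll": 0},
  ],
)

```text
time: 13.73
tool_pos: [0.5182, -0.3421, 0.0464]
tcp_rot: [2.22, 2.218, 0.001]
wrist_force: [0.7, -0.0, -0.5]
width: 0.603
grip_force: 26.6
```

Run:
```python
from h import *
for i in range(2): im=read_camera("scene")[:,:,::-1]; go(.5175,-.3421,.035,0)
cv2.imwrite("pics/s5.png",cv2.resize(im[130:290,130:360],(800,556),interpolation=cv2.INTER_CUBIC))
```

```text
xyz [-0.     -0.0012  0.0225] mm [-0.  -0.6 11.2] roll -0.0004 deg -0.1 q1,q6 [-0.62 -0.62] t 13.78 w 0.604 tool [ 0.5181 -0.3421  0.0462]
xyz [-0.0002 -0.0009  0.022 ] mm [-0.1 -0.4 11. ] roll -0.0004 deg -0.1 q1,q6 [-0.62 -0.62] t 13.83 w 0.604 tool [ 0.5179 -0.342   0.046 ]
```

View pics/s5.png

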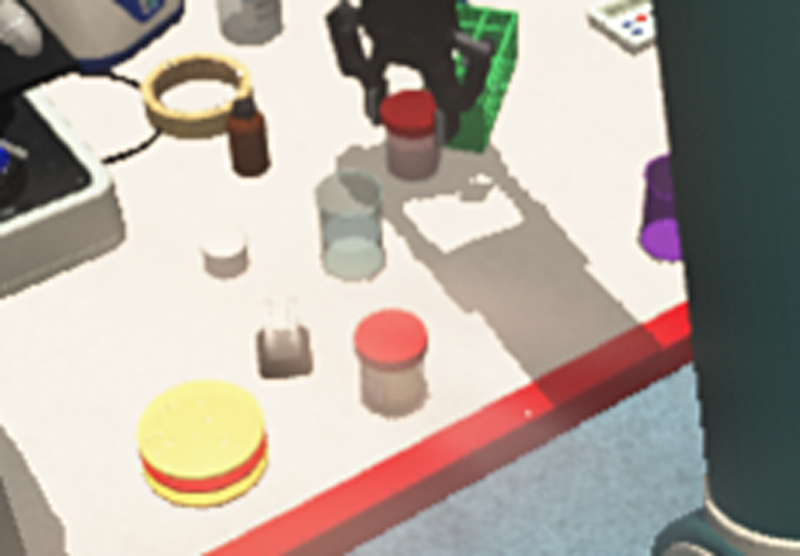

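The counter (285,345) and beaker (350,225) are standing, and the jar is held upright at (412,135) in line. Lowering the final 10 mm and releasing.

Emit:
servo_tool(
  targets=[
    {"hand": 1,"x": 0,"y": -0.001,"z": 0.012,"roll": 0},
    {"hand": 1,"x": 0,"y": -0.001,"z": 0.02,"roll": 0},
    {"hand": 1,"x": 0,"y": -0.001,"z": 0.021,"roll": 0},
    {"hand": 1,"x": 0,"y": -0.001,"z": 0.021,"roll": 0},
    {"hand": 1,"x": 0,"y": -0.001,"z": 0.021,"roll": 0},
    {"hand": 1,"x": 0,"y": -0.001,"z": 0.021,"roll": 0},
  ],
)

```text
time: 14.33
tool_pos: [0.5175, -0.3419, 0.035]
tcp_rot: [2.222, 2.218, 0.001]
wrist_force: [-0.4, 1.4, 6.1]
width: 0.604
grip_force: 27.3
```

Emit:
servo_tool(
  targets=[
    {"hand": -0.8,"x": 0,"y": 0,"z": 0,"roll": 0},
    {"hand": -0.8,"x": 0,"y": 0,"z": 0,"roll": 0},
    {"hand": -0.8,"x": 0,"y": 0,"z": 0,"roll": 0},
    {"hand": -0.8,"x": 0,"y": 0,"z": 0,"roll": 0},
    {"hand": -0.8,"x": 0,"y": 0,"z": 0,"roll": 0},
    {"hand": -0.8,"x": 0,"y": 0,"z": -0.06,"roll": 0},
    {"hand": -0.8,"x": 0,"y": 0,"z": -0.13,"roll": 0},
    {"hand": -0.8,"x": 0,"y": 0,"z": -0.2,"roll": 0},
    {"hand": -0.8,"x": 0,"y": 0,"z": -0.2,"roll": 0},
    {"hand": -0.8,"x": 0,"y": 0,"z": -0.2,"roll": 0},
  ],
)

```text
time: 15.17
tool_pos: [0.5185, -0.3428, 0.1373]
tcp_rot: [2.218, 2.215, 0.002]
wrist_force: [-1.1, 0.5, -0.3]
width: 0.903
grip_force: 0.0
```

Run:
```python
from h import *
for i in range(2): im=read_camera("scene")[:,:,::-1]; go(.4232,-.1208,.14,0)
for c in blobs(im[205:260,225:262],(0,110,150),(12,255,255),60): print("jarL s",circ("scene",c+[225,205],.062))
```

```text
xyz [ 0.4416 -0.1881 -0.0113] mm [220.8 -94.   -5.6] roll -0.0004 deg -0.1 q1,q6 [-0.62 -0.62] t 15.22 w 0.899 tool [ 0.5169 -0.3417  0.1348]
xyz [ 0.4401 -0.186  -0.0133] mm [220.1 -93.   -6.7] roll -0.0004 deg -0.1 q1,q6 [-0.62 -0.62] t 15.27 w 0.899 tool [ 0.5159 -0.341   0.1331]
jarL s [ 423.4 -119.2   50.8]
```

Emit:
servo_tool(
  targets=[
    {"hand": -0.8,"x": 0.06,"y": -0.025,"z": 0,"roll": 0.035},
    {"hand": -0.8,"x": 0.12,"y": -0.05,"z": 0,"roll": 0.07},
    {"hand": -0.8,"x": 0.19,"y": -0.08,"z": 0,"roll": 0.105},
    {"hand": -0.8,"x": 0.26,"y": -0.11,"z": 0,"roll": 0.14},
    {"hand": -0.8,"x": 0.33,"y": -0.14,"z": 0,"roll": 0.175},
    {"hand": -0.8,"x": 0.39,"y": -0.165,"z": 0,"roll": 0.21},
    {"hand": -0.8,"x": 0.441,"y": -0.188,"z": 0,"roll": 0.245},
    {"hand": -0.8,"x": 0.441,"y": -0.188,"z": 0,"roll": 0.28},
    {"hand": -0.8,"x": 0.441,"y": -0.188,"z": 0,"roll": 0.315},
    {"hand": -0.8,"x": 0.441,"y": -0.188,"z": 0,"roll": 0.333},
  ],
)

```text
time: 16.1
tool_pos: [0.4207, -0.1194, 0.1315]
tcp_rot: [-3.034, -0.807, 0.005]
wrist_force: [0.4, -0.6, -0.3]
width: 0.897
grip_force: 0.0
```

Emit:
servo_tool(
  targets=[
    {"hand": -0.8,"x": 0,"y": 0,"z": 0.04,"roll": 0},
    {"hand": -0.8,"x": 0,"y": 0,"z": 0.06,"roll": 0},
    {"hand": -0.8,"x": 0,"y": 0,"z": 0.06,"roll": 0},
    {"hand": -0.8,"x": 0,"y": 0,"z": 0.06,"roll": 0},
  ],
)

```text
time: 16.43
tool_pos: [0.4208, -0.1201, 0.1017]
tcp_rot: [-3.032, -0.812, 0.007]
wrist_force: [0.2, 0.2, 0.2]
width: 0.903
grip_force: 0.0
```

Run:
```python
from h import *
for i in range(2): im=read_camera("scene")[:,:,::-1]; go(.4232,-.1205,.035,-60)
```

```text
xyz [0.0027 0.0018 0.1355] mm [ 1.3  0.9 67.8] roll -0.0001 deg -0.0 q1,q6 [-0.33  0.71] t 16.48 w 0.901 tool [ 0.4218 -0.1204  0.1028]
xyz [0.0015 0.0005 0.137 ] mm [ 0.8  0.2 68.5] roll -0.0001 deg -0.0 q1,q6 [-0.33  0.71] t 16.53 w 0.902 tool [ 0.4225 -0.1207  0.1035]
```

Emit:
servo_tool(
  targets=[
    {"hand": -0.8,"x": 0.001,"y": 0,"z": 0.05,"roll": 0},
    {"hand": -0.8,"x": 0.001,"y": 0,"z": 0.1,"roll": 0},
    {"hand": -0.8,"x": 0.001,"y": 0,"z": 0.125,"roll": 0},
    {"hand": -0.8,"x": 0.001,"y": 0,"z": 0.138,"roll": 0},
    {"hand": -0.8,"x": 0.001,"y": 0,"z": 0.138,"roll": 0},
    {"hand": -0.8,"x": 0.001,"y": 0,"z": 0.138,"roll": 0},
    {"hand": -0.8,"x": 0.001,"y": 0,"z": 0.138,"roll": 0},
  ],
)

```text
time: 17.12
tool_pos: [0.4245, -0.121, 0.0361]
tcp_rot: [3.033, 0.812, 0.003]
wrist_force: [0.1, -0.5, 1.3]
width: 0.903
grip_force: 0.0
```

Emit:
servo_tool(
  targets=[
    {"hand": 1,"x": 0,"y": 0,"z": 0,"roll": 0},
    {"hand": 1,"x": 0,"y": 0,"z": 0,"roll": 0},
    {"hand": 1,"x": 0,"y": 0,"z": 0,"roll": 0},
    {"hand": 1,"x": 0,"y": 0,"z": 0,"roll": 0},
    {"hand": 1,"x": 0,"y": 0,"z": 0,"roll": 0},
    {"hand": 1,"x": 0,"y": 0,"z": 0,"roll": 0},
    {"hand": 1,"x": 0,"y": 0,"z": 0,"roll": 0},
    {"hand": 1,"x": 0,"y": 0,"z": 0,"roll": 0},
    {"hand": 1,"x": 0,"y": 0,"z": 0,"roll": 0},
  ],
)

```text
time: 17.87
tool_pos: [0.4242, -0.1208, 0.036]
tcp_rot: [3.034, 0.812, 0.003]
wrist_force: [-0.9, -0.1, 6.6]
width: 0.604
grip_force: 25.4
```

Emit:
servo_tool(
  targets=[
    {"hand": 1,"x": 0,"y": 0,"z": -0.06,"roll": 0},
    {"hand": 1,"x": 0,"y": 0,"z": -0.13,"roll": 0},
    {"hand": 1,"x": 0,"y": 0,"z": -0.2,"roll": 0},
    {"hand": 1,"x": 0,"y": 0,"z": -0.26,"roll": 0},
    {"hand": 1,"x": 0,"y": 0,"z": -0.28,"roll": 0},
    {"hand": 1,"x": 0,"y": 0,"z": -0.28,"roll": 0},
  ],
)

```text
time: 18.37
tool_pos: [0.4256, -0.1213, 0.1784]
tcp_rot: [3.031, 0.812, 0.01]
wrist_force: [0.6, -0.5, 0.2]
width: 0.607
grip_force: 26.7
```

Run:
```python
from h import *
for i in range(2): im=read_camera("scene")[:,:,::-1]; go(.5175,-.342,.17,-60)
cv2.imwrite("raw_s6.png",im)
r=im[130:215,225:300]
for c in blobs(r,(0,110,90),(12,255,255),60): print("lower jar s",circ("scene",c+[225,130],.062),cv2.boundingRect(c+[225,130]))
im=read_camera("top")[:,:,::-1]; cv2.imwrite("raw_t6.png",im)
for c in blobs(im,(0,150,90),(8,255,255)): print("top red",circ("top",c,.062),c.mean(0).round())
for c in blobs(im,(172,150,90),(180,255,255)): print("top red",circ("top",c,.062),c.mean(0).round())
```

```text
xyz [-0.0593  0.4766  0.0128] mm [-29.6 238.3   6.4] roll -0.0001 deg -0.0 q1,q6 [-0.33  0.71] t 18.42 w 0.604 tool [ 0.424  -0.1208  0.1759]
xyz [-0.0573  0.4788  0.0079] mm [-28.7 239.4   4. ] roll -0.0001 deg -0.0 q1,q6 [-0.33  0.71] t 18.47 w 0.602 tool [ 0.4227 -0.1203  0.174 ]
lower jar s [ 510.6 -339.8   62.6] (247, 158, 11, 15)
top red [ 440.1 -877.2   47.8] [492. 192.]
top red [ 482.  -835.5   48.2] [474. 175.]
top red [ 516.2 -341.7   49.9] [279. 157.]
top red [768.5 254.5 178.5] [50. 65.]
top red [ 141.9 -503.   751.5] [339. 312.]
top red [ 364.5 -104.3  144.2] [179. 218.]
top red [ 440.  -875.8   45.5] [489. 192.]
top red [ 478.9 -831.1   43.2] [470. 178.]
```

The lower jar's lid reads (0.516,-0.342), as intended. Carrying the second jar above it.

Emit:
servo_tool(
  targets=[
    {"hand": 1,"x": -0.008,"y": 0.06,"z": 0,"roll": 0},
    {"hand": 1,"x": -0.016,"y": 0.13,"z": 0,"roll": 0},
    {"hand": 1,"x": -0.025,"y": 0.2,"z": 0,"roll": 0},
    {"hand": 1,"x": -0.034,"y": 0.27,"z": 0,"roll": 0},
    {"hand": 1,"x": -0.042,"y": 0.34,"z": 0,"roll": 0},
    {"hand": 1,"x": -0.05,"y": 0.41,"z": 0,"roll": 0},
    {"hand": 1,"x": -0.058,"y": 0.476,"z": 0,"roll": 0},
    {"hand": 1,"x": -0.058,"y": 0.476,"z": 0,"roll": 0},
    {"hand": 1,"x": -0.058,"y": 0.476,"z": 0,"roll": 0},
    {"hand": 1,"x": -0.058,"y": 0.476,"z": 0,"roll": 0},
  ],
)

```text
time: 19.35
tool_pos: [0.5154, -0.3399, 0.1717]
tcp_rot: [-3.03, -0.811, 0.005]
wrist_force: [-0.4, 0.3, -0.4]
width: 0.602
grip_force: 26.7
```

Emit:
servo_tool(
  targets=[
    {"hand": 1,"x": 0,"y": 0,"z": 0.05,"roll": 0},
    {"hand": 1,"x": 0,"y": 0,"z": 0.1,"roll": 0},
    {"hand": 1,"x": 0,"y": 0,"z": 0.126,"roll": 0},
    {"hand": 1,"x": 0,"y": 0,"z": 0.126,"roll": 0},
    {"hand": 1,"x": 0,"y": 0,"z": 0.126,"roll": 0},
    {"hand": 1,"x": 0,"y": 0,"z": 0.126,"roll": 0},
    {"hand": 1,"x": 0,"y": 0,"z": 0.126,"roll": 0},
    {"hand": 1,"x": 0,"y": 0,"z": 0.126,"roll": 0},
  ],
)

```text
time: 20.02
tool_pos: [0.518, -0.3417, 0.1136]
tcp_rot: [3.032, 0.812, 0.003]
wrist_force: [-0.2, 0.5, -0.9]
width: 0.601
grip_force: 26.7
```

Run:
```python
from h import *
for i in range(2): im=read_camera("scene")[:,:,::-1]; go(.5165,-.3418,.098,-60)
cv2.imwrite("pics/s7.png",cv2.resize(im[110:230,200:320],(600,600),interpolation=cv2.INTER_CUBIC))
```

```text
xyz [-0.0026 -0.0013  0.0309] mm [-1.3 -0.7 15.5] roll -0.0001 deg -0.0 q1,q6 [-0.62  0.42] t 20.07 w 0.603 tool [ 0.5179 -0.3417  0.1135]
xyz [-0.0023 -0.0009  0.0303] mm [-1.2 -0.5 15.2] roll -0.0001 deg -0.0 q1,q6 [-0.62  0.42] t 20.12 w 0.605 tool [ 0.5177 -0.3416  0.1132]
```

View pics/s7.png

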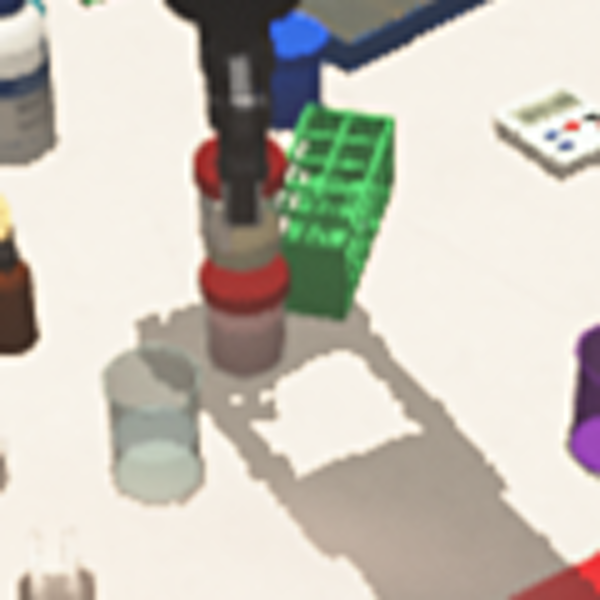

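The upper jar hangs right above the lower one, lids at crop (240,165) and (245,280). Lowering the last 15 mm gently and releasing.

Emit:
servo_tool(
  targets=[
    {"hand": 1,"x": -0.002,"y": -0.001,"z": 0.012,"roll": 0},
    {"hand": 1,"x": -0.002,"y": -0.001,"z": 0.022,"roll": 0},
    {"hand": 1,"x": -0.002,"y": -0.001,"z": 0.028,"roll": 0},
    {"hand": 1,"x": -0.002,"y": -0.001,"z": 0.03,"roll": 0},
    {"hand": 1,"x": -0.002,"y": -0.001,"z": 0.03,"roll": 0},
    {"hand": 1,"x": -0.002,"y": -0.001,"z": 0.03,"roll": 0},
    {"hand": 1,"x": -0.002,"y": -0.001,"z": 0.03,"roll": 0},
  ],
)

```text
time: 20.7
tool_pos: [0.516, -0.3414, 0.0976]
tcp_rot: [3.034, 0.812, 0.0]
wrist_force: [-2.5, 0.9, 6.0]
width: 0.608
grip_force: 27.4
```

Run:
```python
from h import *
for i in range(2): im=read_camera("scene"); go(.5165,-.3418,.098,-60)
print(bot.read_state()['wrist_force'])
```

```text
xyz [ 0.0005  0.0012 -0.0007] mm [ 0.3  0.6 -0.4] roll -0.0001 deg -0.0 q1,q6 [-0.62  0.42] t 20.75 w 0.6 tool [ 0.516  -0.3414  0.0976]
xyz [ 0.0005  0.0012 -0.0008] mm [ 0.3  0.6 -0.4] roll -0.0001 deg -0.0 q1,q6 [-0.62  0.42] t 20.8 w 0.604 tool [ 0.516  -0.3414  0.0976]
[-1.90925079  0.97635493  6.59886789]
```

Emit:
servo_tool(
  targets=[
    {"hand": 0.0,"x": 0,"y": 0,"z": 0,"roll": 0},
    {"hand": -0.3,"x": 0,"y": 0,"z": 0,"roll": 0},
    {"hand": -0.8,"x": 0,"y": 0,"z": 0,"roll": 0},
    {"hand": -0.8,"x": 0,"y": 0,"z": 0,"roll": 0},
    {"hand": -0.8,"x": 0,"y": 0,"z": 0,"roll": 0},
    {"hand": -0.8,"x": 0,"y": 0,"z": -0.04,"roll": 0},
    {"hand": -0.8,"x": 0,"y": 0,"z": -0.1,"roll": 0},
    {"hand": -0.8,"x": 0,"y": 0,"z": -0.17,"roll": 0},
    {"hand": -0.8,"x": 0,"y": 0,"z": -0.24,"roll": 0},
    {"hand": -0.8,"x": 0,"y": 0,"z": -0.24,"roll": 0},
  ],
)

```text
time: 21.63
tool_pos: [0.5198, -0.3439, 0.2257]
tcp_rot: [3.024, 0.81, 0.014]
wrist_force: [0.6, -1.0, 1.7]
width: 0.899
grip_force: 0.0
```

Emit:
servo_tool(
  targets=[
    {"hand": -0.8,"x": 0.05,"y": 0.05,"z": 0,"roll": 0},
    {"hand": -0.8,"x": 0.1,"y": 0.1,"z": 0,"roll": 0},
    {"hand": -0.8,"x": 0.1,"y": 0.15,"z": 0,"roll": 0},
    {"hand": -0.8,"x": 0.1,"y": 0.2,"z": 0,"roll": 0},
    {"hand": -0.8,"x": 0.1,"y": 0.25,"z": 0,"roll": 0},
    {"hand": -0.8,"x": 0.1,"y": 0.3,"z": 0,"roll": 0},
    {"hand": -0.8,"x": 0.1,"y": 0.34,"z": 0,"roll": 0},
    {"hand": -0.8,"x": 0.1,"y": 0.34,"z": 0,"roll": 0},
    {"hand": -0.8,"x": 0.1,"y": 0.34,"z": 0,"roll": 0},
  ],
)

```text
time: 22.38
tool_pos: [0.644, -0.464, 0.2152]
tcp_rot: [-3.034, -0.811, 0.002]
wrist_force: [0.1, -0.1, 0.2]
width: 0.901
grip_force: 0.0
```

Run:
```python
from h import *
im=read_camera("scene")[:,:,::-1]; cv2.imwrite("raw_s8.png",im)
tp=read_camera("top")[:,:,::-1]; cv2.imwrite("raw_t8.png",tp)
for c in blobs(tp,(0,150,90),(8,255,255)): print("top red z.124",circ("top",c,.124),c.mean(0).round())
r=im[100:215,225:300]
for c in blobs(r,(0,110,90),(12,255,255),60): print("scene",circ("scene",c+[225,100],.124),cv2.boundingRect(c+[225,100]))
a=cv2.resize(tp[115:190,120:345],(800,267),interpolation=cv2.INTER_CUBIC)
b=cv2.resize(im[110:270,160:320],(330,330),interpolation=cv2.INTER_CUBIC)
o=np.zeros((600,800,3),np.uint8);o[:267]=a;o[268:598,:330]=b;cv2.imwrite("pics/f.png",o)
```

```text
top red z.124 [ 470.2 -798.4   47.3] [474. 175.]
top red z.124 [695.  140.8  69.5] [80. 80.]
top red z.124 [738.9 218.3 167.9] [51. 62.]
scene [ 513.4 -334.2   61.6] (239, 141, 19, 14)
```

View pics/f.png

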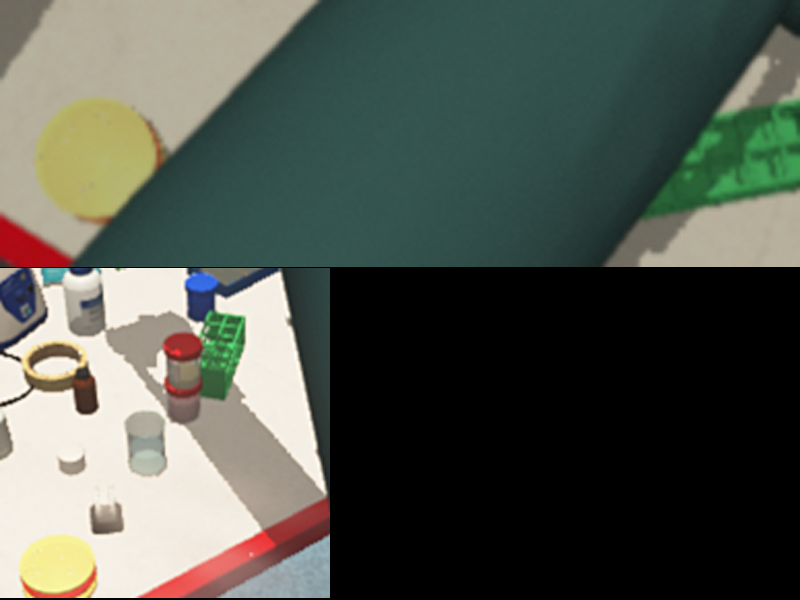

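The stack stands in the row. One last check of counter and beaker positions in an enlarged crop.

Run:
```python
from h import *
im=cv2.imread("raw_s8.png")
cv2.imwrite("pics/g.png",cv2.resize(im[175:245,195:250],(440,560),interpolation=cv2.INTER_CUBIC))
for n,P in(("counter foot",[.5148,-.1234,.002]),("beaker base",[.5163,-.2328,.002]),("beaker rim",[.5163,-.2328,.07])): print(n,((proj("scene",P)[0]-[195,175]+.5)*8).round(), [((proj("scene",np.array(P)+d)[0]-proj("scene",P)[0])*8).round() for d in([.01,0,0],[0,.01,0])])
```

```text
counter foot [137. 451.] [array([-27., -10.]), array([-16.,  21.])]
beaker base [295. 236.] [array([-26.,  -9.]), array([-14.,  18.])]
beaker rim [284.  84.] [array([-27.,  -8.]), array([-15.,  18.])]
```

View pics/g.png

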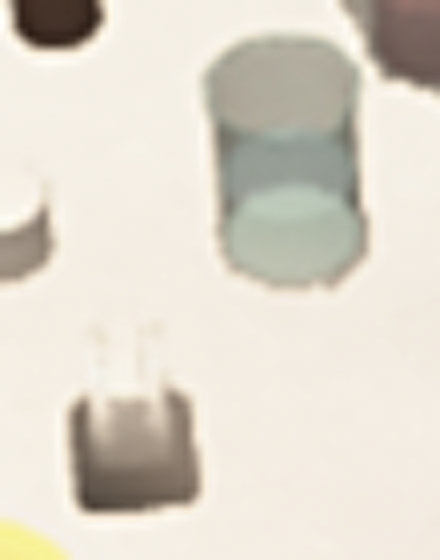

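The counter's foot is at (135,452) against a predicted (137,451), and the beaker's base at (293,235) against (295,236). Everything is in place, so I'm handing in.

```bash
python3 -c "
from workcell import ticket
print(ticket.finish_job())"
```

```text
the job is handed in; nothing more can be done
None
```

I handed in the row at about 22 s: plates, counter, beaker, stacked jars and rack, evenly spaced. My last camera check put the counter and beaker within about 1 mm of target; the judge's verdict was not shown.

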